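# Seat the plug-in module and hold the test slide at its mark

## Task

Stand the taller of the two plug-in modules upright in the slot of the test jig, fully home, and let go of it. Then pull the jig's spring-return handle out until its pointer stands level with the steel index block beside the slide (within the block's width), and finish there, still holding the handle at the mark with the gripper: it springs back if released. Leave the short module, the solder spool, the pliers and the screwdriver where they are.

Things in the scene. Friction and masses are not known exactly. Their poses are not given: they have to be found in the camera images.
- module: The taller plug-in module: upright grey plate with circuit-board faces, 14 (x, thickness) x 44 (y, width) x 75 mm (z, height), about 90 g, standing on its lower edge on the bench. Origin at the centre of its underside, z up. Either way round fits the slot.
- jig: Fixed test jig: grey base plate 12 mm thick, x -170 to +100, y -45 to +80 mm in its own frame. Origin on the bench surface, z up; the slide runs along its x axis and pulls out to its -x (roughly towards the robot). Rear: white plastic slot block 75 x 90 mm centred at x = +55, y = 0, top at 47 mm. In front two steel guide rails (top at 22 mm, y = +-27 mm).
- slot_floor (a point): Centre of the floor of the slot in the jig's slot block, 17 mm above the bench. The slot is 17 mm (jig x) x 47 mm (jig y), 30 mm deep from the block's top (47 mm above the bench), open upward, with a 3 mm chamfer at the mouth. The axes are those of the jig.
- handle: Spring slide with an upright black plate handle, 14 (jig x) x 40 (jig y) mm, 24 to 66 mm above the bench. Origin on the bench surface under the handle's centre; axes as the jig's. At rest it is at jig x = -45, y = 0, its rear face 55 mm clear of the slot block. It pulls out up to 85 mm along jig -x; the mark is 30 to 65 mm out. Spring 4 N at rest plus 0.08 N per mm; returns when released.
- handle_grip (a point): Middle of the handle plate at 50 mm above the bench, a good grip height for the TCP (pinch it across its 14 mm thickness, along the jig's x).
- pointer_tip (a point): Tip of the 4 mm wide steel pointer that sticks out from the handle's foot to the jig's +y: 54 mm from the handle's centre line, 24.5 mm above the bench, at the same jig x as the handle's centre. Moves with the handle.
- index: Steel index block (the mark) on the jig's base plate beside the slide, at jig y = +66 mm: 12 (jig x) x 16 (jig y) x 18 mm high, top at 30 mm, a dark screw on top. Origin at the centre of its underside, axes as the jig's. The pointer passes it 4 mm clear; it is at the mark when its tip has this block's jig x within +-6 mm.
- short_module: The other plug-in module, same look but only 50 mm tall (14 x 44 x 50 mm). Leave it. Origin at the centre of its underside.
- solder_spool: Steel-coloured solder spool, 60 mm diameter, 32 mm high, standing flat. Leave it. Origin at the centre of its underside.
- pliers: Cutting pliers with yellow grips, about 155 mm long, 16 mm high, lying flat. Leave them. Origin near the pivot, on the bench.
- screwdriver: Screwdriver about 170 mm long, lying on the bench. Leave it.

How it is judged:
By the outcome, as a careful person would: the job done as asked, in the order asked, and still so for the second after the job is handed in, while the arm keeps its last pose, push and grip.
It also fails if it takes over 48 s, if anything falls off the work surface, if the arm or the gripper's body presses on something with over 40 N, if the wrist force passes 120 N, or if a joint passes its speed limit or range.

## Robot

A 7-joint arm with a two-finger parallel gripper is mounted at the origin on the work surface. World frame = base frame: x ahead of the robot, y to its left, z up, the work surface at z = 0. Lengths are in m, angles in rad, forces in N, time in s.
With the tool pointing down it reaches from about 0.4 to 0.9 m from the base axis. Payload 5.5 kg.
Tool frame: the origin (TCP) lies between the finger pads, 19 mm behind the fingertips; this is the grasp point; z points along the fingers, y is the line along which they close (so a half turn about z gives the same grasp; the last joint's range is limited). The gripper opens to 85 mm and grips with 20 to 120 N. Pads are 22 mm wide; open, the fingers measure 114 mm over their backs; the gripper's body (76 mm by 85 mm) begins 54 mm behind the grasp point. The pads swing forward as they close: fully open they stand 13 mm farther back than shut.
Start: joints at [-0.969, 0.501, -0.427, 1.55, 0.221, 1.138, -0.21], TCP at [0.216, 0.613, 0.25] pointing down, gripper open.
Joint ranges: [-2.88, 2.88], [-0.31, 2.03], [-1.54, 1.56], [0.2, 2.42], [-1.41, 4.55], [0.19, 2.02], [-2.57, 2.57]. Speed limits (rad/s): [2.57, 2.57, 3.14, 3.14, 3.14, 3.14, 3.14].

## Interface

Orientations are given as a rotation vector (axis times angle).
In Python, from bench import observe, grab_frame, close_job gives the robot as it stands.
- The arm moves only by the shell command python3 -m creep FILE [FORCE], which reads ROWS from the file FILE. ROWS is a JSON object whose key "segments" holds a list of rows, 1 to 10 of them, each of 5 numbers: the finger opening in m, then dx, dy, dz in parts of the range, where 1.0 means 1 m, then a turn about the tool's z in fractions of the full range, 1 being 4 rad; each row is the pose to reach, as a shift and turn from the pose commanded when the command began, along the tool's axes at that moment; what a row does not reach only later rows make up. A row lasts 1/10 s, in which the tool goes at most 0.05 m and 0.15 rad, less where a joint would pass 70% of its speed; a pose out of reach is approached as far as the arm can. The fingers move at their own pace and stop on an object; FORCE is the grip in N (left out, the last holds). Time passes only in rows, so rows that do not move let the fingers close. It prints the time, the measured TCP pose, the force, the opening and the grip force at its end. Input that does not fit is refused with a message, and nothing moves.
- observe(): the state, without advancing time (a new reading comes with each control period).
- grab_frame(name): name is "side" or "top"; returns a dict with "img" (384x512x3 uint8, red, green, blue), "depth" (384x512 float32, m along the optical axis (not along the pixel's ray), 0 where there is no reading), "fx", "fy", "cx", "cy" (pixels), "rvec" (rotation vector, rad) and "tvec" (3), from world to camera coordinates, as OpenCV has them. Camera axes: x right, y down, z forward; pixel columns grow to the right and rows downward; lengths in m; the calibration is good to about 2 mm. A picture is of the moment at which its call begins.
- close_job(): hands the job in; it is judged then, once.
The state is a dict: "t": time; "q": joint angles; "joint_velocities": joint speeds; "joint_efforts": joint torques, N m; "ee_pos": TCP position; "orientation": TCP orientation; "wrist_force": force on the tool from outside, world axes, zero at the start; "ft_torque": the same for the moment, N m; "width": finger opening in m; "grasp_force": force on a finger pad.
Only numpy, scipy, OpenCV 4.12 (cv2) and the standard library are available. Lean on these libraries where they do the work, as an engineer would, in place of code of your own. Each camera call takes 0.05 s, during which the arm holds its last target. There are 200 camera calls.

## Working session

There is one attempt and no reset: what is moved stays moved. The work goes in short steps, Python scripts to look and compute and a shell command to move; the robot and the scene stay as the last step left them, time stands still between calls to the robot, and variables do not carry over. Pictures are saved under pics/ and viewed, at most 10 in all, crops included, and the job is handed in when it is done.

```bash
mkdir -p pics; python3 - <<'E'
from bench import *
import cv2,numpy as np
for n in("side","top"):
    f=grab_frame(n);np.savez(f"pics/{n}0.npz",**f)
    cv2.imwrite(f"pics/{n}0.png",f["img"][:,:,::-1])
    R=cv2.Rodrigues(np.array(f["rvec"]))[0];print(n,f["fx"],f["cx"],f["cy"],-R.T@np.array(f["tvec"]),R[2])
s=observe();print(s)
E
```

```text
side 490.6869994337168 260.36611944169545 193.01235691457697 [0.42453875 0.99925447 0.82115338] [ 0.11546432 -0.81364232 -0.56978432]
top 470.53570126553524 255.67572079494064 182.02161197876669 [ 0.31115067 -0.03902997  1.23035395] [ 0.22169469 -0.00636194 -0.97509537]
{'t': 0.1, 'q': array([-0.96882014,  0.50176153, -0.42680425,  1.5513749 ,  0.22080428,
        1.13831111, -0.21031766]), 'joint_velocities': array([ 0.00129383, -0.00231097,  0.00049829, -0.00194415, -0.00021611,
       -0.00045847, -0.00093929]), 'joint_efforts': array([-1.13685708e-02, -5.70813382e+01, -5.83862990e+00, -2.81748676e+01,
        1.04862079e-02,  5.53956226e-03,  1.49378963e-05]), 'ee_pos': array([0.21585396, 0.61246347, 0.24904584]), 'orientation': array([-5.29492356e-01, -3.09628916e+00,  2.77152553e-03]), 'wrist_force': array([-0.41570074, -0.01438169, -0.73792901]), 'ft_torque': array([ 0.03150113, -0.01102283, -0.02560831]), 'grasp_force': 0.0, 'width': 0.08557470149608784}
```

View pics/top0.png

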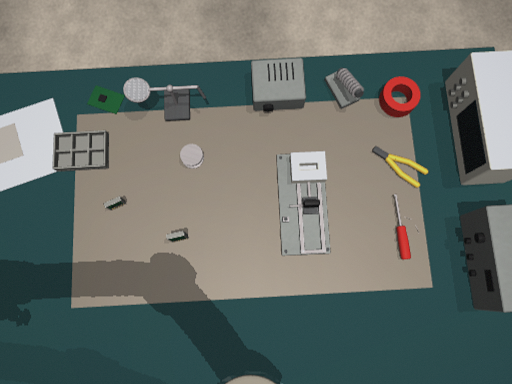

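View pics/side0.png

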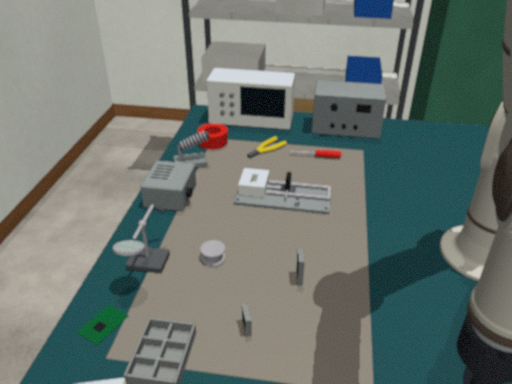

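The top view shows modules at (114,202) and (177,236), the slot at (308,165), the handle at (312,202), the pointer at (293,206) and the index block at (285,219). In the side view the module at (300,265) looks taller than the one at (246,320).

```bash
cat > h.py <<'E'
import cv2,numpy as np
from bench import *
def load(n,i): return dict(np.load(f"pics/{n}{i}.npz"))
def take(n,i):
    f=grab_frame(n);np.savez(f"pics/{n}{i}.npz",**f);return f
def xyz(f):
    R=cv2.Rodrigues(np.array(f["rvec"],float))[0]
    v,u=np.mgrid[:384,:512];d=f["depth"]
    P=np.stack([(u-f["cx"])/f["fx"]*d,(v-f["cy"])/f["fy"]*d,d],-1)-np.array(f["tvec"])
    return P@R
def ray(f,u,v,z):
    R=cv2.Rodrigues(np.array(f["rvec"],float))[0];c=-R.T@np.array(f["tvec"])
    d=R.T@np.array([(u-f["cx"])/f["fx"],(v-f["cy"])/f["fy"],1]);return c+d*(z-c[2])/d[2]
def proj(f,p):
    return cv2.projectPoints(np.array([p],float),np.array(f["rvec"]),np.array(f["tvec"]),np.array([[f["fx"],0,f["cx"]],[0,f["fy"],f["cy"]],[0,0,1]],float),None)[0].ravel()
E
python3 - <<'E'
from h import *
np.set_printoptions(precision=4,suppress=True)
t=load("top",0);s=load("side",0);P=xyz(t);S=xyz(s)
print("bench z",np.median(P[260:280,100:300,2]),np.median(S[330:340,300:340,2]))
def top(Q,m,name):
    pts=Q[m];
    if len(pts)<4: print(name,"few");return
    zt=np.percentile(pts[:,2],97);q=pts[pts[:,2]>zt-.006]
    r=cv2.minAreaRect((q[:,:2]*1000).astype(np.float32));print(name,len(pts),"z",zt,"n",len(q),"rect",r)
for nm,(u,v) in dict(A=(114,202),B=(177,236)).items():
    m=np.zeros((384,512),bool);m[v-18:v+18,u-22:u+22]=1
    top(P,m&(P[...,2]>.015),nm+" top")
for nm,(u,v) in dict(A=(246,320),B=(300,265)).items():
    m=np.zeros((384,512),bool);m[v-30:v+30,u-20:u+20]=1
    top(S,m&(S[...,2]>.015)&(S[...,2]<.12),nm+" side")
m=np.zeros((384,512),bool);m[145:190,280:335]=1
top(P,m&(P[...,2]>.036),"block")
m=np.zeros((384,512),bool);m[190:215,298:325]=1
top(P,m&(P[...,2]>.04),"handle")
m=np.zeros((384,512),bool);m[140:265,270:340]=1
q=P[m&(P[...,2]>.006)&(P[...,2]<.04)];print("base",cv2.minAreaRect((q[:,:2]*1000).astype(np.float32)))
c=lambda f,a,b,k:cv2.resize(f["img"][b[0]:b[1],a[0]:a[1],::-1],None,fx=k,fy=k,interpolation=cv2.INTER_CUBIC)
A=c(t,(270,340),(145,265),5);B=c(t,(90,200),(190,250),4)
im=np.zeros((600,800,3),np.uint8);im[:600,:350]=A;im[:240,355:795]=B
im[250:595,355:795]=c(s,(230,340),(165,215),4)[:345].repeat(1,0) if 0 else 0
C=c(s,(230,340),(165,215),4);im[250:450,355:795]=C
cv2.imwrite("pics/c1.png",im)
E
```

```text
bench z -0.00018132460026500628 -0.0007642465769202788
A top 162 z 1.2303539460431316 n 8 rect ((311.1506652832031, -39.02996826171875), (0.0, 0.0), 0.0)
B top 163 z 0.23992641668303616 n 5 rect ((311.1506652832031, -39.02996826171875), (0.0, 0.0), 0.0)
A side 206 z 0.05112723946408522 n 108 rect ((546.3666381835938, 325.4449157714844), (12.392492294311523, 45.47303771972656), 20.982948303222656)
B side 217 z 0.07529370437364981 n 82 rect ((449.9427795410156, 161.1890869140625), (12.771327018737793, 48.591636657714844), 10.020078659057617)
block 914 z 0.05099874190443824 n 627 rect ((478.19647216796875, -143.77748107910156), (104.94639587402344, 380.12054443359375), 73.34402465820312)
handle 115 z 0.7433282409317625 n 4 rect ((311.1506652832031, -39.02996826171875), (0.0, 0.0), 0.0)
base ((530.6383056640625, -170.0509490966797), (170.18490600585938, 321.7622985839844), 87.15725708007812)
```

View pics/c1.png

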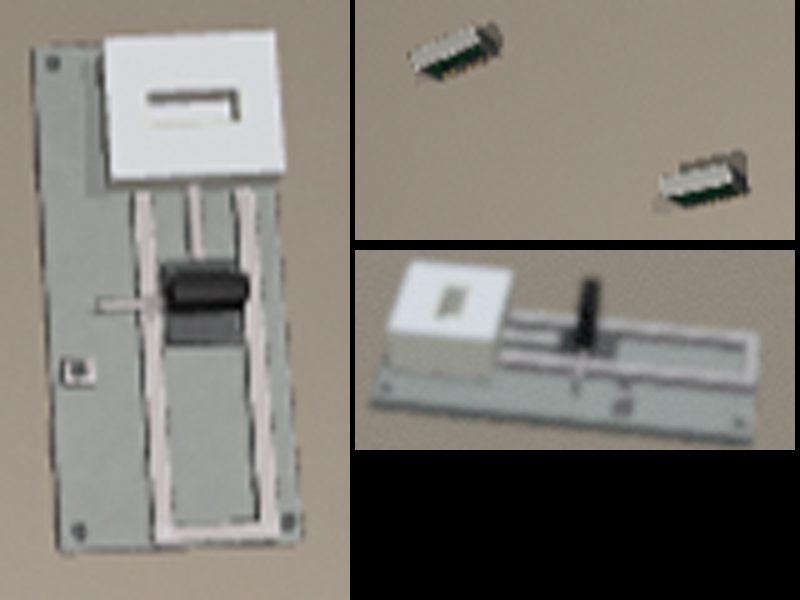

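The crop shows the white slot block with its dark slot, the handle, the pointer at about (290,206), and the index block at about (285,219) in top-view pixels. Module B is the tall one (75 mm measured). Next I refine by colour masks and rays.

```bash
python3 - <<'E'
from h import *
np.set_printoptions(precision=4,suppress=True)
t=load("top",0);s=load("side",0)
def win(a,b):
    m=np.zeros((384,512),bool);m[b[0]:b[1],a[0]:a[1]]=1;return m
def rect(f,m,z,name):
    m=m.astype(np.uint8);n,l,st,_=cv2.connectedComponentsWithStats(m);k=1+np.argmax(st[1:,4]);v,u=np.nonzero(l==k)
    q=np.array([ray(f,a,b,z)[:2] for a,b in zip(u,v)])*1000
    r=cv2.minAreaRect(q.astype(np.float32));print(name,len(q),"mean",q.mean(0),"rect",np.round(r[0],1),np.round(r[1],1),round(r[2],2))
ht=cv2.cvtColor(t["img"],cv2.COLOR_RGB2HSV).astype(int);hs=cv2.cvtColor(s["img"],cv2.COLOR_RGB2HSV).astype(int)
P=xyz(t);S=xyz(s)
for nm,f,Q,w in (("Btop",t,P,win((158,198),(222,248))),("Bside",s,S,win((288,314),(240,290)))):
    z=Q[...,2];m=w&(f["depth"]>0)&(z>.02)&(z<.09);q=Q[m]
    zt=np.percentile(q[:,2],90);m2=m&(z>zt-.008);print(nm,m.sum(),zt)
    rect(f,m2,.075,nm)
# bright grey top of B
rect(t,win((158,198),(222,248))&(ht[...,2]>150)&(ht[...,1]<45),.075,"Bgrey")
# block top
mb=(ht[...,2]>205)&(ht[...,1]<30)&win((285,332),(148,184));print("block z",np.median(P[mb&(t["depth"]>0)][:,2]))
rect(t,cv2.morphologyEx(mb.astype(np.uint8),cv2.MORPH_CLOSE,np.ones((15,15))),.047,"block")
mb2=(hs[...,2]>200)&win((235,275),(165,192));print("block z side",np.median(S[mb2&(s["depth"]>0)][:,2]))
for f,h,(a,b) in((t,ht,((296,322),(159,172))),(s,hs,((245,262),(168,187)))):
    V=h[...,2][b[0]:b[1],a[0]:a[1]];print(V)
mh=(ht[...,2]<70)&win((300,324),(192,214));z=P[...,2]
print("handle top",np.percentile(P[mh&(t["depth"]>0)&(z<.09)][:,2],[50,90,97]))
rect(t,mh&(ht[...,2]<45),.066,"handle dark")
q=P[win((270,340),(145,265))&(t["depth"]>0)&(z>.006)&(z<.035)]
print("base",cv2.minAreaRect((q[:,:2]*1000).astype(np.float32)),np.median(q[:,2]))
print("ptr",ray(t,270+107/5,145+305/5,.0245),"idx",ray(t,270+79/5,145+371/5,.030),"slot mid",ray(t,270+193/5,145+108/5,.047))
print("side ptr",ray(s,230+(577-355)/4,165+(388-250)/4,.0245),"idx",ray(s,230+(622-355)/4,165+(385-250)/4,.030),"slot",ray(s,230+(453-355)/4,165+(303-250)/4,.047))
E
```

```text
Btop 156 0.07584877270181092
Btop 100 mean [451.1107 159.5657] rect [451.  159.6] [13.4 43.9] 9.44
Bside 207 0.07441664808102522
Bside 90 mean [449.3557 166.997 ] rect [449.6 167. ] [13.4 50. ] 9.04
Bgrey 822 mean [453.3489 152.5189] rect [452.8 152.9] [98.3 61.5] 86.82
block z 0.046165026790266406
block 914 mean [ 616.5281 -185.5124] rect [ 616.8 -185.5] [88.3 71.4] 89.32
block z side 0.04525584460915716
[[218 219 219 219 218 219 219 219 218 218 219 218 219 219 219 218 218 218
  219 218 219 219 219 218 219 219]
 [218 218 218 219 219 219 219 219 220 219 218 218 219 219 219 219 219 219
  219 220 219 218 217 218 219 219]
 [219 219 218 218 220 220 220 221 221 221 222 221 221 221 220 221 221 222
  222 223 222 220 214 217 219 218]
 [219 219 217 221 214 211 211 211 212 203 200 200 199 199 198 199 190 188
  189 190 184 206 215 218 219 218]
 [218 219 222 193 162 160 160 161 160 145 141 142 141 142 143 142 126 124
  124 123 104 160 212 218 219 218]
 [219 219 222 160 113 106 106 107 107 108 107 108 108 108 107 106 107 109
  121 125  88 137 211 219 219 218]
 [219 219 221 185 145 138 138 153 157
[... 1810 characters left out ...]
223 220 218 221 221 222 220 221 222 224 224 224 224]
 [215 217 218 218 219 219 220 222 221 224 222 223 225 223 224 225 223]
 [192 197 199 202 202 203 207 209 212 212 214 218 218 219 219 219 222]
 [164 163 166 170 174 176 179 181 187 189 191 196 199 197 202 203 205]]
handle top [0.0625 0.067  0.0684]
handle dark 61 mean [ 511.8355 -180.6174] rect [ 512.9 -182.2] [40.4 17.8] 86.79
base ((521.834716796875, -169.61380004882812), (170.18490600585938, 304.1336364746094), 87.15725708007812) 0.012479000375878796
ptr [ 0.5163 -0.136   0.0245] idx [ 0.4819 -0.1187  0.03  ] slot mid [ 0.6135 -0.1862  0.047 ]
side ptr [ 0.5119 -0.1181  0.0245] idx [ 0.4807 -0.1189  0.03  ] slot [ 0.6092 -0.1777  0.047 ]
```

```bash
python3 - <<'E'
from h import *
np.set_printoptions(precision=4,suppress=True)
t=load("top",0);s=load("side",0);img=t["img"].astype(float)
g=cv2.GaussianBlur(t["img"],(3,3),0).astype(float)
# base plate colour vs bench: use R-B (bench brown) 
rb=g[...,0]-g[...,2]
L=[]
for v in range(165,250,3):   # left edge: subpixel crossing
    r=rb[v,265:300];th=(r[:5].mean()+np.median(r[18:26]))/2;k=np.argmax(r<th);L.append((265+k-1+(r[k-1]-th)/(r[k-1]-r[k]),v))
Bt=[]
for u in range(288,326,2):
    r=rb[240:268,u];th=(r[-5:].mean()+np.median(r[3:9]))/2;k=len(r)-1-np.argmax(r[::-1]<th);Bt.append((u,240+k+(r[k]-th)/(r[k]-r[k+1])))
def line(p,z):
    q=np.array([ray(t,u,v,z)[:2] for u,v in p]);vx,vy,x,y=cv2.fitLine(q.astype(np.float32),cv2.DIST_HUBER,0,.001,.001).ravel()
    e=(q-[x,y])@[-vy,vx];print("ang",np.degrees(np.arctan2(vy,vx)),"pt",x,y,"rms",e.std());return x,y,vx,vy
line(L,.012);line(Bt,.012)
V=g[...,2]
BL=[];BR=[]
for v in range(155,180,2):
    r=V[v,282:296];th=(r[:3].mean()+r[-3:].mean())/2;k=np.argmax(r>th);BL.append((282+k-1+(th-r[k-1])/(r[k]-r[k-1]),v))
    r=V[v,318:334];th=(r[:3].mean()+r[-3:].mean())/2;k=np.argmax(r<th);BR.append((318+k-1+(r[k-1]-th)/(r[k-1]-r[k]),v))
BF=[]; BB=[]
for u in range(296,324,2):
    r=V[176:190,u];th=200;k=np.argmax(r<th);BF.append((u,176+k-1+(r[k-1]-th)/(r[k-1]-r[k])))
    r=V[144:160,u];th=(r[:3].mean()+r[-3:].mean())/2;k=np.argmax(r>th);BB.append((u,144+k-1+(th-r[k-1])/(r[k]-r[k-1])))
for n in (BL,BR,BF,BB): line(n,.047)
E
```

```text
ang -0.6578361 pt 0.5480057 -0.10385187 rms 0.0002799869229317083
ang 89.076675 pt 0.3912805 -0.17462845 rms 0.0004884748052255441
ang -0.503852 pt 0.61712515 -0.14180902 rms 0.00011314953822460697
ang -0.73995876 pt 0.61098546 -0.23084688 rms 0.00031553215448334966
ang 89.35926 pt 0.5813633 -0.1852048 rms 0.00024162581849266474
ang 89.33462 pt 0.6545646 -0.18584704 rms 0.00015496569685609468
```

```bash
cat >> h.py <<'E'
def go(x,y,z,yaw):
    "shift in tool axes and turn to put TCP there with tool y at world angle yaw (mod pi)"
    s=observe();R=cv2.Rodrigues(np.array(s["orientation"],float))[0]
    d=R.T@(np.array([x,y,z])-s["ee_pos"]);cur=np.arctan2(R[1,1],R[0,1])
    turn=-((yaw-cur+np.pi/2)%np.pi-np.pi/2)
    print("t",round(s["t"],2),"tilt",np.round(R[:,2],3),"cur",round(cur,3),"d",np.round(d,4),"turn",round(turn,3),"q7",round(s["q"][6],2))
E
python3 -c "
from h import *
go(.4505,.160,.16,.165)"
```

```text
t 0.1 tilt [-0.001 -0.002 -1.   ] cur 1.232 d [-0.3717 -0.3486  0.0897] turn 1.067 q7 -0.21
```

The rows are not in the units I measure in: turns go in shares of 4 rad. I convert before sending: 0.107 rad / 4 = 0.0268.

```bash
R="";echo '{"segments": [[0.085,-0.037,-0.035,0.005,0.0268],[0.085,-0.074,-0.07,0.01,0.0535],[0.085,-0.111,-0.105,0.015,0.08],[0.085,-0.148,-0.14,0.02,0.1068],[0.085,-0.185,-0.175,0.025,0.1335],[0.085,-0.222,-0.21,0.03,0.16],[0.085,-0.26,-0.245,0.035,0.1868],[0.085,-0.297,-0.28,0.04,0.2135],[0.085,-0.334,-0.314,0.045,0.24],[0.085,-0.3717,-0.3486,0.05,0.2668]]}' > mv.in && python3 -m creep mv.in 40
echo '{"segments": [[0.085,0,0,0,0],[0.085,0,0,0,0],[0.085,0,0,0,0]]}' > mv.in && python3 -m creep mv.in
python3 -c "
from h import *
go(.4505,.160,.13,.165)
for n in('top','side'):
    f=take(n,1)
a,b=load('top',1)['img'],load('side',1)['img']
c=lambda i,u,v,k:cv2.resize(i[v-50:v+50,u-60:u+60,::-1],None,fx=k,fy=k,interpolation=cv2.INTER_CUBIC)
cv2.imwrite('pics/c2.png',np.hstack([c(a,177,225,3),c(b,300,240,3)]))"
```

```text
t: 1.1
ee_pos: [0.4455, 0.1694, 0.201]
orientation: [2.036, 2.393, 0.0]
wrist_force: [1.0, 0.1, 0.2]
width: 0.0848
grasp_force: 0.0
t: 1.4
ee_pos: [0.4445, 0.1725, 0.2011]
orientation: [-2.028, -2.399, -0.0]
wrist_force: [0.4, 0.7, -0.2]
width: 0.085
grasp_force: 0.0
t 1.4 tilt [-0.001  0.001 -1.   ] cur 0.167 d [-0.0134  0.0039  0.071 ] turn 0.002 q7 -0.27
```

View pics/c2.png

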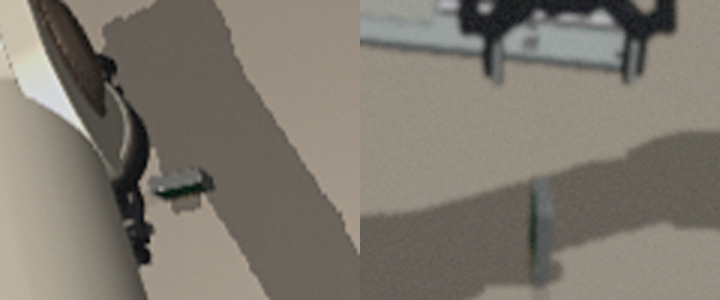

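The gripper hangs open above the module, both fingers clear of it, with about 13 mm still to go along its width. I correct that while descending.

Converted, 0.002 rad / 4 = 0.0005.

```bash
echo '{"segments": [[0.085,-0.0134,0.0039,0.03,0.0005],[0.085,-0.0134,0.0039,0.06,0.0005],[0.085,-0.0134,0.0039,0.09,0.0005],[0.085,-0.0134,0.0039,0.115,0.0005],[0.085,-0.0134,0.0039,0.13,0.0005],[0.085,-0.0134,0.0039,0.14,0.0005],[0.085,-0.0134,0.0039,0.14,0.0005],[0.085,-0.0134,0.0039,0.14,0.0005]]}' > mv.in && python3 -m creep mv.in
python3 -c "
from h import *
go(.4505,.160,.06,.165)"
```

```text
t: 2.3
ee_pos: [0.4513, 0.1595, 0.0616]
orientation: [2.032, 2.396, 0.001]
wrist_force: [0.7, -0.1, -0.1]
width: 0.085
grasp_force: 0.0
t 2.3 tilt [ 0.  0. -1.] cur 0.164 d [ 0.0006 -0.0007  0.0016] turn -0.001 q7 -0.26
```

Close, then lift.

```bash
echo '{"segments": [[0.06,0,0,0.001,0],[0.04,0,0,0.001,0],[0.025,0,0,0.001,0],[0.018,0,0,0.001,0],[0.012,0,0,0.001,0],[0.008,0,0,0.001,0],[0.008,0,0,0.001,0],[0.008,0,0,0.001,0],[0.008,0,0,0.001,0],[0.008,0,0,0.001,0]]}' > mv.in && python3 -m creep mv.in 40
echo '{"segments": [[0.008,0,0,0,0],[0.008,0,0,0,0],[0.008,0,0,-0.02,0],[0.008,0,0,-0.05,0],[0.008,0,0,-0.08,0],[0.008,0,0,-0.1,0],[0.008,0,0,-0.1,0],[0.008,0,0,-0.1,0]]}' > mv.in && python3 -m creep mv.in 40
python3 -c "
from h import *
go(.617,-.1855,.16,-.012)"
```

```text
t: 3.3
ee_pos: [0.4512, 0.1588, 0.0604]
orientation: [2.033, 2.395, 0.0]
wrist_force: [-1.0, -0.8, 5.3]
width: 0.0135
grasp_force: 39.5
t: 4.1
ee_pos: [0.451, 0.1588, 0.16]
orientation: [2.033, 2.395, 0.001]
wrist_force: [-0.0, 0.0, -1.5]
width: 0.0138
grasp_force: 39.3
t 4.1 tilt [ 0.  0. -1.] cur 0.163 d [-0.3666  0.1079 -0.    ] turn 0.175 q7 -0.25
```

Converted, 0.16 rad / 4 = 0.04.

```bash
echo '{"segments": [[0.008,-0.02,0.006,0,0.005],[0.008,-0.055,0.016,0,0.01],[0.008,-0.095,0.028,0,0.015],[0.008,-0.135,0.04,0,0.02],[0.008,-0.175,0.052,0,0.025],[0.008,-0.215,0.063,0,0.03],[0.008,-0.255,0.075,0,0.035],[0.008,-0.295,0.087,0,0.04],[0.008,-0.33,0.097,0,0.0438],[0.008,-0.3566,0.105,0,0.0438]]}' > mv.in && python3 -m creep mv.in
echo '{"segments": [[0.008,-0.01,0.003,0,0],[0.008,-0.01,0.003,0.02,0],[0.008,-0.01,0.003,0.03,0],[0.008,-0.01,0.003,0.03,0],[0.008,-0.01,0.003,0.03,0]]}' > mv.in && python3 -m creep mv.in
python3 - <<'E'
from h import *
np.set_printoptions(precision=4,suppress=True)
go(.617,-.1855,.11,-.012)
for n in('top','side'): take(n,2)
a,b=load('top',2)['img'],load('side',2)['img']
c=lambda i,u,v,k:cv2.resize(i[v-50:v+50,u-60:u+60,::-1],None,fx=k,fy=k,interpolation=cv2.INTER_CUBIC)
cv2.imwrite('pics/c3.png',np.hstack([c(a,310,165,3.3),c(b,260,170,3.3)]))
s=load('side',2);
for p in ((.617,-.1855,.047),(.617,-.1855,.07),(.617,-.1635,.07)): print(proj(s,p))
E
```

```text
t: 5.1
ee_pos: [0.6118, -0.179, 0.1576]
orientation: [-2.236, -2.204, 0.004]
wrist_force: [-0.4, 0.3, -0.6]
width: 0.0132
grasp_force: 39.3
t: 5.6
ee_pos: [0.615, -0.1848, 0.1295]
orientation: [-2.232, -2.208, 0.001]
wrist_force: [0.6, -1.0, -0.4]
width: 0.0135
grasp_force: 39.3
t 5.6 tilt [-0.002  0.001 -1.   ] cur -0.01 d [-0.0007  0.002   0.0195] turn 0.002 q7 0.3
[252.2662 176.5669]
[252.264  169.8566]
[251.0255 173.9089]
```

View pics/c3.png

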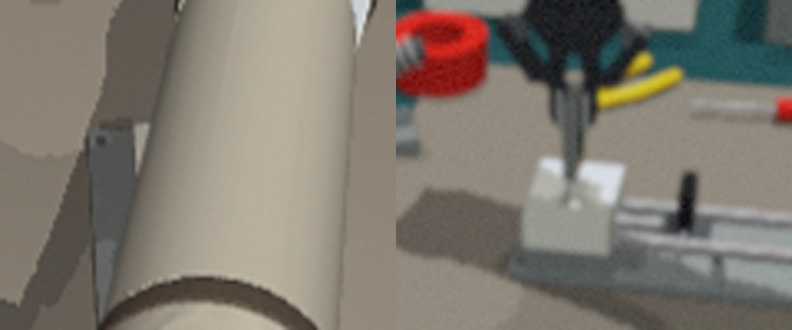

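The side view shows the module hanging upright over the block; its lower end is near (253,176), close to the slot. I check the lower edge by depth and the slot position from the side view before inserting.

```bash
python3 - <<'E'
from h import *
np.set_printoptions(precision=4,suppress=True)
s=load('side',2);S=xyz(s);s0=load('side',0);t=load('top',0)
ok=s['depth']>0
z=S[...,2]
m=ok&(abs(S[...,0]-.617)<.03)&(abs(S[...,1]+.17)<.04)&(z>.058)&(z<.105)
for a in np.arange(.055,.11,.006):
    k=m&(z>a)&(z<=a+.006);q=S[k]
    if len(q): print("z",round(a,3),len(q),"x",np.median(q[:,0]),"y max/min",q[:,1].max(),q[:,1].min())
def blk(f,w,th,nm):
    V=f['img'].max(2);mm=np.zeros(V.shape,np.uint8);mm[w[2]:w[3],w[0]:w[1]]=(V[w[2]:w[3],w[0]:w[1]]>th)
    c=max(cv2.findContours(mm,0,cv2.CHAIN_APPROX_NONE)[0],key=cv2.contourArea)[:,0]
    q=np.array([ray(f,u,v,.047)[:2] for u,v in c])*1000;r=cv2.minAreaRect(q.astype(np.float32));print(nm,r)
    # slot mouth: hole pixels (not bright) inside
    dark=np.zeros_like(mm);cv2.drawContours(dark,[c[:,None]],-1,1,-1);dark=cv2.erode(dark,np.ones((5,5)))&(V<212)
    v,u=np.nonzero(dark);q=np.array([ray(f,a,b,.047)[:2] for a,b in zip(u,v)])*1000;print(" mouth x",q[:,0].min(),q[:,0].max(),"y",q[:,1].min(),q[:,1].max())
blk(s0,(232,280,162,195),206,"side");blk(t,(282,335,146,186),205,"top")
E
```

```text
z 0.061 1 x 0.6086716448243189 y max/min -0.16506014705020036 -0.16506014705020036
z 0.067 8 x 0.6111591042050859 y max/min -0.1599523419560018 -0.1886626668692502
z 0.073 12 x 0.6077726460576947 y max/min -0.15900695239431337 -0.19185861267022136
z 0.079 7 x 0.6078936327844869 y max/min -0.16002840267756344 -0.19013213899137976
z 0.085 10 x 0.6107023352431064 y max/min -0.15648315897212656 -0.18635463646273806
z 0.091 12 x 0.6093381726904754 y max/min -0.15792654946480258 -0.18692968430134563
z 0.097 12 x 0.6092939346473856 y max/min -0.15696320870622824 -0.18532101301658263
z 0.103 2 x 0.6114821845575471 y max/min -0.1604394871919515 -0.18688462736358125
side ((612.877197265625, -183.60037231445312), (84.3868637084961, 72.24879455566406), 89.53998565673828)
 mouth x 600.9968307668125 623.3582779851106 y -207.30945396358356 -156.17015442075655
top ((616.8258666992188, -185.53553771972656), (88.33817291259766, 71.44593811035156), 89.32180786132812)
 mouth x 604.312857470094 626.9047005948233 y -211.16136427568077 -161.46901013018964
```

The views bracket the slot centre at about (0.6145, -0.184), within a millimetre of the present TCP and well inside the chamfer, so I go straight down and watch the force.

```bash
echo '{"segments": [[0.008,0,0,0.008,0],[0.008,0,0,0.016,0],[0.008,0,0,0.022,0],[0.008,0,0,0.026,0],[0.008,0,0,0.029,0],[0.008,0,0,0.032,0],[0.008,0,0,0.032,0]]}' > mv.in && python3 -m creep mv.in
python3 -c "
from h import *
go(.615,-.185,.077,-.012)"
```

```text
t: 6.4
ee_pos: [0.6152, -0.1861, 0.0977]
orientation: [-2.234, -2.208, 0.001]
wrist_force: [-0.4, 0.1, -1.2]
width: 0.0136
grasp_force: 39.3
t 6.4 tilt [-0.001  0.    -1.   ] cur -0.012 d [ 0.0011 -0.0002  0.0207] turn -0.0 q7 0.31
```

No contact and already 10 mm below the mouth. I continue down.

```bash
echo '{"segments": [[0.008,0.0005,0,0.004,0],[0.008,0.0005,0,0.008,0],[0.008,0.0005,0,0.012,0],[0.008,0.0005,0,0.016,0],[0.008,0.0005,0,0.018,0],[0.008,0.0005,0,0.02,0],[0.008,0.0005,0,0.021,0],[0.008,0.0005,0,0.021,0]]}' > mv.in && python3 -m creep mv.in
python3 -c "
from h import *
go(.615,-.185,.077,-.012)"
```

```text
t: 7.2
ee_pos: [0.6156, -0.1857, 0.0775]
orientation: [2.235, 2.208, 0.0]
wrist_force: [-0.2, 0.0, 1.5]
width: 0.0139
grasp_force: 39.7
t 7.2 tilt [ 0.  0. -1.] cur -0.012 d [ 0.0006 -0.0006  0.0005] turn -0.0 q7 0.31
```

```bash
echo '{"segments": [[0.008,0,0,0.001,0],[0.008,0,0,0.002,0],[0.008,0,0,0.003,0],[0.008,0,0,0.003,0]]}' > mv.in && python3 -m creep mv.in

```

```text
t: 7.6
ee_pos: [0.6158, -0.1857, 0.0775]
orientation: [2.235, 2.208, 0.001]
wrist_force: [-8.6, 3.7, 22.2]
width: 0.0132
grasp_force: 42.6
```

Z stalls at 0.0775, which is the grasp height of 0.0604 plus the 0.017 floor, and the force rises to 22 N: the module is home. Relax, open, lift.

```bash
echo '{"segments": [[0.008,0,0,-0.003,0],[0.008,0,0,-0.003,0],[0.02,0,0,-0.003,0],[0.05,0,0,-0.003,0],[0.05,0,0,-0.003,0],[0.05,0,0,-0.003,0],[0.05,0,0,-0.003,0],[0.05,0,0,-0.003,0]]}' > mv.in && python3 -m creep mv.in
echo '{"segments": [[0.05,0,0,-0.01,0],[0.05,0,0,-0.03,0],[0.05,0,0,-0.05,0],[0.05,0,0,-0.07,0],[0.05,0,0,-0.07,0],[0.05,0,0,-0.07,0]]}' > mv.in && python3 -m creep mv.in
python3 -c "
from h import *
go(.5155,-.185,.15,-.012)
"
```

```text
t: 8.4
ee_pos: [0.6155, -0.1856, 0.0771]
orientation: [-2.235, -2.208, 0.0]
wrist_force: [0.7, 0.4, 0.0]
width: 0.0499
grasp_force: 0.0
t: 9.0
ee_pos: [0.6159, -0.1857, 0.148]
orientation: [2.234, 2.207, 0.001]
wrist_force: [-0.6, 0.4, 0.0]
width: 0.05
grasp_force: 0.0
t 9.0 tilt [ 0.001 -0.    -1.   ] cur -0.012 d [-0.0005 -0.1004 -0.0022] turn 0.0 q7 0.3
```

```bash
echo '{"segments": [[0.05,0,-0.02,0,0],[0.05,0,-0.05,0,0],[0.05,0,-0.08,0,0],[0.05,0,-0.095,0,0],[0.05,0,-0.1,0,0],[0.05,0,-0.1,0,0],[0.05,0,-0.1,0,0]]}' > mv.in && python3 -m creep mv.in
python3 - <<'E'
from h import *
go(.5155,-.185,.05,-.012)
for n in('top','side'): take(n,3)
a,b=load('top',3)['img'],load('side',3)['img']
c=lambda i,u,v,k:cv2.resize(i[v-50:v+50,u-60:u+60,::-1],None,fx=k,fy=k,interpolation=cv2.INTER_CUBIC)
cv2.imwrite('pics/c4.png',np.hstack([c(a,310,185,3.3),c(b,275,165,3.3)]))
S=xyz(load('side',3));z=S[...,2];m=(load('side',3)['depth']>0)&(abs(S[...,0]-.612)<.02)&(abs(S[...,1]+.183)<.035)&(z>.055)&(z<.11)
q=S[m];print(len(q),np.percentile(q[:,2],[90,97]))
E
```

```text
t: 9.7
ee_pos: [0.5165, -0.1842, 0.147]
orientation: [2.234, 2.208, 0.001]
wrist_force: [-0.8, -0.2, -0.5]
width: 0.0502
grasp_force: 0.0
t 9.7 tilt [ 0.001  0.    -1.   ] cur -0.011 d [-0.0008 -0.001   0.097 ] turn 0.001 q7 0.34
96 [0.09106255 0.09306075]
```

View pics/c4.png

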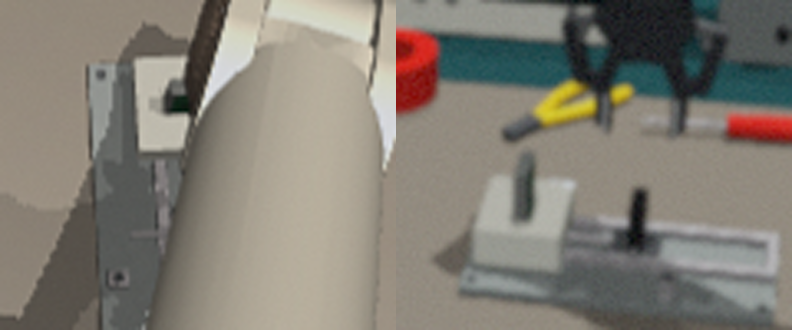

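The module stands upright in the slot, near (238,170) in the side frame, with its top at 92 mm (17 + 75). The open fingers straddle the handle in x. Now descend and grip.

```bash
echo '{"segments": [[0.05,0,-0.001,0.02,0],[0.05,0,-0.001,0.04,0],[0.05,0,-0.001,0.06,0],[0.05,0,-0.001,0.08,0],[0.05,0,-0.001,0.09,0],[0.05,0,-0.001,0.096,0],[0.05,0,-0.001,0.096,0],[0.05,0,-0.001,0.096,0]]}' > mv.in && python3 -m creep mv.in 70
echo '{"segments": [[0.03,0,0,0,0],[0.02,0,0,0,0],[0.008,0,0,0,0],[0.008,0,0,0,0],[0.008,0,0,0,0],[0.008,0,0,0,0],[0.008,0,0,0,0]]}' > mv.in && python3 -m creep mv.in 70
```

```text
t: 10.6
ee_pos: [0.5151, -0.1846, 0.0517]
orientation: [2.234, 2.208, 0.001]
wrist_force: [0.7, -0.3, -0.2]
width: 0.0499
grasp_force: 0.0
t: 11.3
ee_pos: [0.5153, -0.1846, 0.052]
orientation: [2.234, 2.207, 0.001]
wrist_force: [-1.3, 1.0, 5.9]
width: 0.0131
grasp_force: 69.4
```

```bash
echo '{"segments": [[0.008,0,-0.004,0,0],[0.008,0,-0.009,0,0],[0.008,0,-0.014,0,0],[0.008,0,-0.019,0,0],[0.008,0,-0.024,0,0],[0.008,0,-0.029,0,0],[0.008,0,-0.032,0,0],[0.008,0,-0.034,0,0],[0.008,0,-0.034,0,0],[0.008,0,-0.034,0,0]]}' > mv.in && python3 -m creep mv.in 70
python3 - <<'E'
from h import *
for n in('top','side'): take(n,4)
a,b=load('top',4)['img'],load('side',4)['img']
c=lambda i,u,v,k:cv2.resize(i[v-30:v+30,u-40:u+40,::-1],None,fx=k,fy=k,interpolation=cv2.INTER_CUBIC)
cv2.imwrite('pics/c5.png',np.hstack([c(a,290,210,5),c(b,280,195,5)]))
E
```

```text
t: 12.3
ee_pos: [0.483, -0.1841, 0.052]
orientation: [2.231, 2.206, 0.004]
wrist_force: [5.6, -0.9, 1.3]
width: 0.0128
grasp_force: 68.9
```

View pics/c5.png

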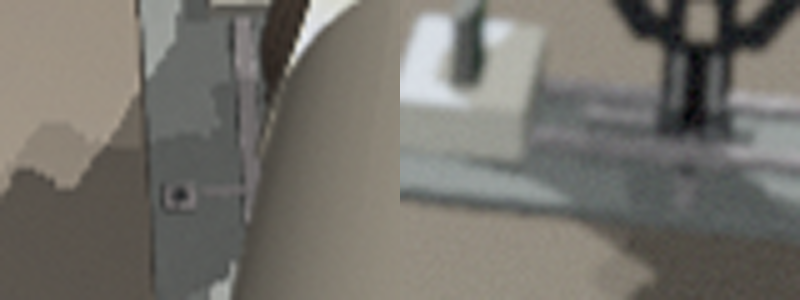

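The top view shows the pointer at about (294,218) reaching to the index block at about (286,219), still a millimetre or three short. I measure the rest.

```bash
python3 - <<'E'
from h import *
np.set_printoptions(precision=4,suppress=True,linewidth=150)
f=load('top',4);V=cv2.cvtColor(f['img'],cv2.COLOR_RGB2GRAY).astype(float)
print(V[212:226,280:300].astype(int))
c=V[213:224,291:297].mean(1);w=np.clip(c-np.median(c)-3,0,None);vp=213+(w*np.arange(11)).sum()/w.sum()
p=ray(f,294,vp,.0245);print("ptr row",vp,p)
E
```

```text
[[ 88  89  89  89  90  90  90  90  87  89  89  90  90  90  89  88  89  89  85 107]
 [ 86  91  91  90  90  88  90  89  89  87  90  90  90  90  91  90  92  89  83 106]
 [ 87  91  90  89  90  89  88  88  89  89  90  90  92  91  90  90  90  91  82 108]
 [ 85  92  90  89  89  88  89  89  90  90  90  90  91  91  91  91  89  90  71 105]
 [ 85  92  82  89  89  92  92  97 101  92  90  90  91  89  89  92  90  92  72 105]
 [ 86  91  67  95  94  78  77 101 106  92  96  99  99 100 100 101 102 103  95 106]
 [ 89  92  69 104  85  56  48  87 115  94  94 101 102 101 104 104  98 100  92 102]
 [ 87  90  67 105  76  51  48  79 119  96  87  91  90  89  93  95  89  89  65 101]
 [ 85  92  62 109 100  78  94 108 118  94  89  89  89  88  90  89  91  92  68 110]
 [ 78  91  71  88  93  81 102 103 105  91  88  91  88  89  90  90  89  90  77 110]
 [ 76  88  84  73  74  75  77  78  79  87  90  88  90  90  90  91  90  92  82 117]
 [ 74  87  91  90  91  91  90  89  90  89  90  87  88  89  92  90  90  92  78 120]
 [ 75  89  90  90  91  89  89  89  91  88  90  90  90  90  90  90  92  89  79  94]
 [ 73  89  91  91  91  91  91  89  91  91  89  90  90  92  90  89  88  89  84  73]]
ptr row 217.5505617977528 [ 0.4858 -0.1405  0.0245]
```

```bash
echo '{"segments": [[0.008,0,-0.0012,0,0],[0.008,0,-0.0025,0,0],[0.008,0,-0.0025,0,0],[0.008,0,-0.0025,0,0],[0.008,0,-0.0025,0,0],[0.008,0,-0.0025,0,0]]}' > mv.in && python3 -m creep mv.in
python3 - <<'E'
from h import *
np.set_printoptions(precision=4,suppress=True,linewidth=150)
f=take('top',5);V=cv2.cvtColor(f['img'],cv2.COLOR_RGB2GRAY).astype(float)
c=V[213:224,291:297].mean(1);w=np.clip(c-np.median(c)-3,0,None);vp=213+(w*np.arange(11)).sum()/w.sum()
print("ptr",vp,ray(f,294,vp,.0245),"idx",ray(f,285.7,218.7,.03));print(V[214:224,282:296].astype(int))
s=take('side',5);S=xyz(s);z=S[...,2];m=(s['depth']>0)&(abs(S[...,0]-.612)<.02)&(abs(S[...,1]+.183)<.035)&(z>.055)&(z<.11);print(np.percentile(z[m],[90,97]))
E
```

```text
t: 13.0
ee_pos: [0.4808, -0.1841, 0.052]
orientation: [2.231, 2.206, 0.005]
wrist_force: [7.3, 0.0, 0.2]
width: 0.0129
grasp_force: 68.9
ptr 218.45977011494253 [ 0.4834 -0.1404  0.0245] idx [ 0.4832 -0.1186  0.03  ]
[[ 89  89  89  90  88  89  90  89  88  90  91  91  90  92]
 [ 89  88  90  91  89  90  90  90  90  89  90  93  91  91]
 [ 82  88  90  92  91  97 100  93  91  91  91  91  91  91]
 [ 68  96  95  79  76 102 106  93  91  93  93  92  90  92]
 [ 67 103  86  55  48  87 115  95  90  99 103 101 101 102]
 [ 68 106  75  51  49  80 120  96  87 101 104  99  99  99]
 [ 65 110 100  77  96 108 119  93  88  93  94  88  88  88]
 [ 69  88  93  81 103 103 104  91  88  88  90  87  90  90]
 [ 83  72  74  74  76  78  80  86  89  91  89  89  90  91]
 [ 90  90  91  90  90  90  88  89  89  90  90  89  90  90]]
[0.0911 0.0928]
```

The pointer (x 0.4834) and the index block (x 0.4832) agree, and the module is still home. Handing in.

```bash
python3 -c "
from bench import *
print(close_job())"
```

```text
the job is handed in; nothing more can be done
None
```

The tall module stands fully home in the slot and released, and I handed the job in at about 13 s with the gripper holding the handle, its pointer measured within 1 mm of the index block's centre.

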